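# Tug-check the catches of a twin-lid storage bin

### The job

Check that both lids of the green storage bin are really caught, the left lid first and then the right: pull each lid's sprung handle firmly up, nearly to the end of its travel, and hold it there for half a second while the lid stays down. If a lid lifts instead, lower it gently, press it down until it catches, and tug it again; never let a lid or a handle snap back. Leave both lids caught with their handles back in, and do not disturb the things standing around.

Things in the scene. Friction and masses are not known exactly. Their poses are not given: they have to be found in the camera images.
- bin: Fixed green storage bin, 170 mm deep (x), 270 wide (y), 105 tall to the rim, two compartments side by side under wooden lids (each 184 x 131 x 12 mm). Origin: centre of the underside. +x to the hinge side (hinge axis x 0.088, z 0.093), +y to the left lid, z up; the catches are on the front (-x). A shut lid's top is at z 0.117.
- bin_front (a point): Middle of the bin's front face at the rim (x -0.085, z 0.105 of the bin). Each lid has a steel tongue in front that snaps past a spring roller on the bin's front when the lid is pressed down. The lids are also sprung lightly shut: one that is not caught rests on its roller and looks almost shut.
- grip_left (a point): Middle of the dark steel handle bar on the left (+y) lid: round, 12 mm thick, along the bin's y, 68 mm clear between its two rods; bar axis 32 mm above the lid's top (26 mm of air under it), 65 mm in front of the bin's centre. Axes as the bin's while the lid is shut. Pinch it from above, fingers closing along the bin's x; pull it up or push it down.
- lid_left (a joint): Hinge of the left (+y) lid (rad), grows as it opens upward: caught below 0.02, shut at about 0 (a soft seal lets it sink to -0.02 when pressed); not caught it rests at about 0.05 (bar 8 mm up) and lifts with 3 to 7 N. Pressing the handle down with 10 to 16 N snaps it in; caught, it holds against 18 N of upward pull. Let go while up, it snaps down.
- handle_left (a joint): The left (+y) handle on its springs (m): 0 pushed in, 0.015 drawn up to its stop, straight out of the lid. On a caught lid this takes 0.7 N per mm (about 10 N near the stop). Let go while out, it snaps in.
- grip_right (a point): Middle of the dark steel handle bar on the right (-y) lid: round, 12 mm thick, along the bin's y, 68 mm clear between its two rods; bar axis 32 mm above the lid's top (26 mm of air under it), 65 mm in front of the bin's centre. Axes as the bin's while the lid is shut. Pinch it from above, fingers closing along the bin's x; pull it up or push it down.
- lid_right (a joint): Hinge of the right (-y) lid (rad), grows as it opens upward: caught below 0.02, shut at about 0 (a soft seal lets it sink to -0.02 when pressed); not caught it rests at about 0.05 (bar 8 mm up) and lifts with 3 to 7 N. Pressing the handle down with 10 to 16 N snaps it in; caught, it holds against 18 N of upward pull. Let go while up, it snaps down.
- handle_right (a joint): The right (-y) handle on its springs (m): 0 pushed in, 0.015 drawn up to its stop, straight out of the lid. On a caught lid this takes 0.7 N per mm (about 10 N near the stop). Let go while out, it snaps in.
- jam_jar: Bystander: glass jam jar with a yellow lid, 71 mm wide, 110 tall, standing to the left of the bin. Origin: centre of its underside.
- mandarin: Bystander: mandarin, 62 mm, to the right of the bin. Origin: its underside as placed.
- mug: Bystander: green mug, 65 x 94 x 52 mm tall, to the right of the bin. Origin: centre of its underside.

How it is judged:
On the way, in this order (a step that is already met when the one before it is completed fails the run):
1. the left handle is drawn out more than 10 mm while its lid stays caught (value of joint lid_left below 0.02 rad and value of joint handle_left above 0.01 m), for 0.3 s.
2. the right handle is drawn out more than 10 mm while its lid stays caught (value of joint lid_right below 0.02 rad and value of joint handle_right above 0.01 m), for 0.3 s.
At the end, for the whole second after the job is handed in: Both lids are caught (lid joints under 0.02 rad), both handles are back in (under 3 mm out), and the jam jar, mandarin and mug are within 30 mm of where they stood (value of joint each of lid_left, lid_right below 0.02 rad and value of joint each of handle_left, handle_right below 0.003 m and distance of each of jam_jar, mandarin, mug from where it was at the start of the episode below 0.03 m); the robot touches nothing.
It fails at once if a lid drops onto its catch (faster than 2 rad/s while open above 0.06 rad) ((value of joint lid_left above 0.06 rad and velocity of joint lid_left below -2 rad/s) or (value of joint lid_right above 0.06 rad and velocity of joint lid_right below -2 rad/s)).
It fails at once if a handle snaps back in (faster than 0.4 m/s) (velocity of joint any of handle_left, handle_right below -0.4 m/s).
It fails at once if a bystander is pushed more than 30 mm or tipped (distance of any of jam_jar, mandarin, mug from where it was at the start of the episode above 0.03 m or angle between any of jam_jar, mug's own z axis and vertical above 0.5 rad).
It also fails if it takes over 64 s, if anything falls off the work surface, if the arm or the gripper's body presses on something with over 40 N, if the wrist force passes 120 N, or if a joint passes its speed limit or range.

### The arm

A 6-joint arm with a two-finger parallel gripper is mounted at the origin on a cart in front of the work surface, level with it; the furniture and walls round the work are solid. World frame = base frame: x ahead of the robot, y to its left, z up, the work surface at z = 0. Lengths are in m, angles in rad, forces in N, time in s.
With the tool pointing down it reaches from about 0.275 to 0.775 m from the base axis. Payload 14.6 kg.
Tool frame: the origin (TCP) lies at the very end of the fingers, on their centre line; the grasp point (between the pads) lies 19 mm behind it (manip.grip_point_offset is the distance from the TCP to the grasp point, in m); z points along the fingers, y is the line along which they close (so a half turn about z gives the same grasp; the last joint's range is limited). The gripper opens to 85 mm and grips with 20 to 120 N. Pads are 22 mm wide; open, the fingers measure 114 mm over their backs; the gripper's body (76 mm by 85 mm) begins 54 mm behind the grasp point. The pads swing forward as they close: fully open they stand 13 mm farther back than shut.
Start: joints at [1.179, 0.263, -0.048, 1.259, 0, 1.415], TCP at [0.123, 0.51, 0.231] pointing down, gripper open.
Joint ranges: [-2.65, 2.65], [-0.89, 1.7], [-1.18, 1.37], [-2.13, 2.11], [-1.35, 1.29], [-3.14, 3.14]. Speed limits (rad/s): [1.89, 1.89, 2.57, 2.79, 3.14, 3.14].

### API

Orientations are given as a unit quaternion [w, x, y, z].
In Python, from bench import manip, vision, ticket gives the robot as it stands.
- The arm moves only by the shell command python3 -m creep 'ROWS'. ROWS is a JSON object of lists of equal length, an entry for each row: "slide": the shift along the tool's x, y, z in units of 8 cm (1.0 is 8 cm), a list of three; "rot": the turn, a rotation vector about the tool's x, y, z in units of pi/4 rad (1.0 is pi/4 rad), a list of three; "gripper": the closure, from -1 (fully open) to 1 (shut). A call has 1 to 12 rows; each row is the pose to reach, as a shift and turn from the pose commanded when the call began, along the tool's axes at that moment; what a row does not reach only later rows make up. A row lasts 1/10 s, in which the tool goes at most 50 mm and 8.59 degrees, less where a joint would pass 70% of its speed; a pose out of reach is approached as far as the arm can. A call with a number of a shift or a turn outside -1 to 1 is refused whole. A call with a gripper value outside its range is refused whole. The fingers move at their own pace and stop on an object; the grip force is fixed at half the most. Time passes only in rows, so rows that repeat a pose let the fingers close. It gives the time, the measured TCP pose, the force, the opening and the grip force at its end, in the units of the state.
- manip.read_state(): the state, without advancing time (a new reading comes with each control period).
- vision.capture(name): name is "side" or "top"; returns a dict with "frame" (384x512x3 uint8, blue, green, red), "mtx" (3x3 intrinsics, pixels), "extrinsics" (4x4, takes a point from camera to world coordinates). Camera axes: x right, y up, looking along -z (the intrinsics and any distortion apply to the point x, -y, -z); pixel columns grow to the right and rows downward; lengths in m; the calibration is good to about 2 mm. A picture is of the moment at which its call begins. There is no depth.
- ticket.sign_off(): hands the job in; it is judged then, once.
The state is a dict: "t": time; "joint_positions": joint angles; "joint_vel": joint speeds; "joint_efforts": joint torques, N m; "ee_pos": TCP position; "tcp_rot": TCP orientation; "contact_force": force on the tool from outside, world axes, zero at the start; "wrist_torque": the same for the moment, N m; "gripper_width": finger opening in m; "grasp_force": force on a finger pad.
Only numpy, scipy, OpenCV 4.12 (cv2) and the standard library are available. Lean on these libraries where they do the work, as an engineer would, in place of code of your own. Each camera call takes 0.05 s, during which the arm holds its last target. There are 200 camera calls.

## Working session

There is one attempt and no reset: what is moved stays moved. The work goes in short steps, Python scripts to look and compute and a shell command to move; the robot and the scene stay as the last step left them, time stands still between calls to the robot, and variables do not carry over. Pictures are saved under pics/ and viewed, at most 10 in all, crops included, and the job is handed in when it is done.

```bash
mkdir -p pics; python3 - <<'E'
from bench import manip, vision
import cv2, numpy as np
for n in ("side","top"):
    c=vision.capture(n); cv2.imwrite(f"pics/{n}0.png",c["frame"]); np.savez(n+"0.npz",**{k:np.array(v) for k,v in c.items() if k in("frame","mtx","extrinsics")})
    print(n,list(c.keys()),np.round(c["mtx"],1).tolist(),np.round(c["extrinsics"],3).tolist())
print(manip.read_state(), manip.grip_point_offset)
E
```

```text
side ['frame', 'mtx', 'extrinsics'] [[435.5, 0.0, 253.2], [0.0, 435.5, 185.2], [0.0, 0.0, 1.0]] [[-0.939, -0.28, 0.201, 0.866], [0.344, -0.755, 0.558, 0.903], [-0.005, 0.593, 0.805, 1.276], [0.0, 0.0, 0.0, 1.0]]
top ['frame', 'mtx', 'extrinsics'] [[389.3, 0.0, 254.2], [0.0, 389.3, 190.0], [0.0, 0.0, 1.0]] [[-0.033, 0.978, -0.206, 0.34], [-0.999, -0.033, 0.001, 0.06], [-0.006, 0.206, 0.979, 1.294], [0.0, 0.0, 0.0, 1.0]]
{'t': 0.1, 'joint_positions': array([ 1.17870842e+00,  2.63485012e-01, -4.88643186e-02,  1.25940374e+00,
        2.54855197e-05,  1.41548740e+00]), 'joint_vel': array([-0.00216018, -0.0002317 ,  0.00268387,  0.00096719,  0.0001038 ,
        0.00050092]), 'joint_efforts': array([ 6.19794373e-04, -6.38576818e+01,  3.85065043e+01,  1.00155466e-02,
       -2.22399858e-04, -6.81651269e-07]), 'ee_pos': array([0.12305914, 0.51012381, 0.2308714 ]), 'tcp_rot': array([-1.41569417e-04,  1.18113119e-01,  9.93000031e-01, -4.57121216e-04]), 'contact_force': array([-0.01168681, -0.57760611, -0.17244761]), 'wrist_torque': array([-0.02886665, -0.01456256,  0.01551709]), 'grasp_force': 0.0, 'gripper_width': 0.08532329498568861} 0.0187
```

View pics/side0.png

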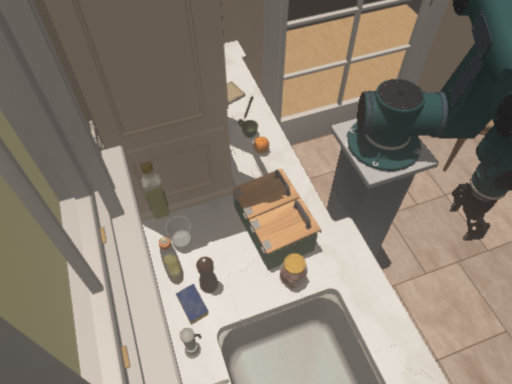

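View pics/top0.png

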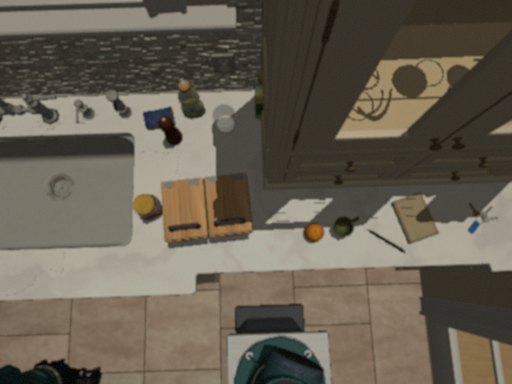

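The side view shows the bin around (275,217), with its handles near (285,183) and (303,215). In the top view the handles are near (185,227) for the left and (233,220) for the right. The jar is at (147,207), the mandarin at (314,232) and the mug at (344,227). I'll enlarge the bin in both views.

```bash
python3 - <<'E'
import cv2, numpy as np
s=np.load("side0.npz")["frame"]; t=np.load("top0.npz")["frame"]
a=cv2.resize(s[165:275,225:335],None,fx=5,fy=5,interpolation=cv2.INTER_CUBIC)
b=cv2.resize(t[165:255,155:265],None,fx=5,fy=5,interpolation=cv2.INTER_CUBIC)
b=cv2.convertScaleAbs(b,alpha=1.8)
cv2.imwrite("pics/cs.png",a);cv2.imwrite("pics/ct.png",b)
E
```

```text
(no output)
```

View pics/cs.png

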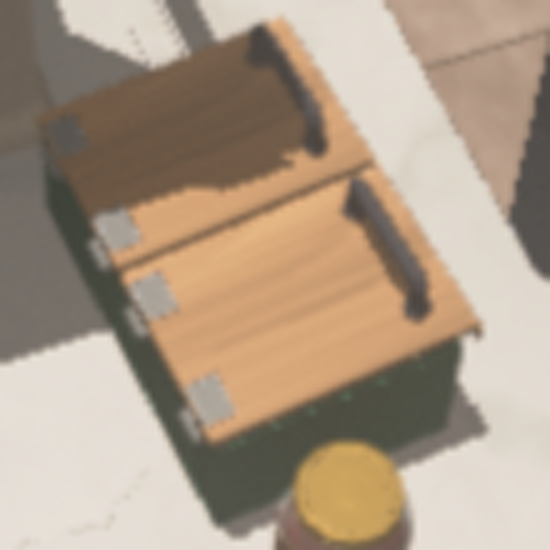

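View pics/ct.png

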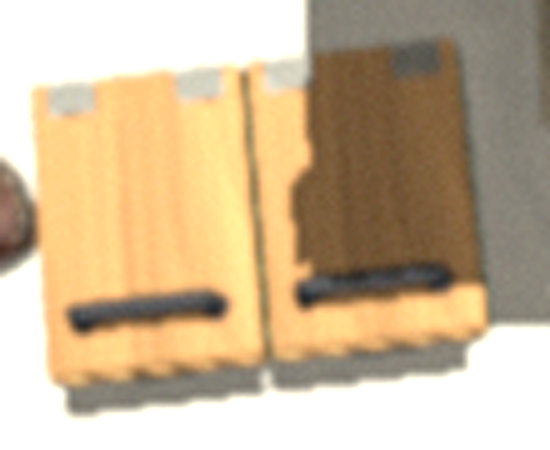

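The side crop shows the left handle from (358,188) to (417,308) and the right from (262,38) to (318,145). In the top crop the left runs (78,317) to (218,303) and the right (305,292) to (445,276). Both lids look shut. Next I'll triangulate the handle ends and check them against the lid corners.

```bash
cat > h.py <<'E'
import numpy as np, cv2
def ray(d,u,v):
    K=d["mtx"];E=d["extrinsics"]
    r=np.array([(u-K[0,2])/K[0,0],-(v-K[1,2])/K[1,1],-1.]); r=E[:3,:3]@r
    return E[:3,3],r/np.linalg.norm(r)
def plane(d,u,v,z):
    o,r=ray(d,u,v); return o+r*(z-o[2])/r[2]
def tri(a,p,b,q):
    o1,r1=ray(a,*p);o2,r2=ray(b,*q)
    s=np.linalg.lstsq(np.c_[r1,-r2],o2-o1,rcond=None)[0]
    A=o1+s[0]*r1;B=o2+s[1]*r2; return (A+B)/2,np.linalg.norm(A-B)
def blob(f,box,thr):
    x0,y0,x1,y1=box; g=f[y0:y1,x0:x1].max(2).astype(float)
    w=np.clip(thr-g,0,None); m=(w>0).astype(np.uint8)
    n,l,st,_=cv2.connectedComponentsWithStats(m); k=1+st[1:,4].argmax()
    ys,xs=np.nonzero(l==k); ww=w[ys,xs]; c=np.array([np.average(xs,weights=ww)+x0,np.average(ys,weights=ww)+y0])
    return c,len(xs),(xs.min()+x0,ys.min()+y0,xs.max()+x0,ys.max()+y0)
E
python3 - <<'E'
from h import *
S=np.load("side0.npz");T=np.load("top0.npz")
cs=lambda x,y:(x/5-.4+225,y/5-.4+165); ct=lambda x,y:(x/5-.4+155,y/5-.4+165)
for n,a,b in (("L",[(417,308),(358,188)],[(78,317),(218,303)]),("R",[(318,145),(262,38)],[(305,292),(445,276)])):
    P=[tri(S,cs(*p),T,ct(*q)) for p,q in zip(a,b)]
    for p in P: print(n,np.round(p[0],4),round(p[1],4))
    d=P[0][0]-P[1][0]; print("mid",np.round((P[0][0]+P[1][0])/2,4),"len",np.linalg.norm(d[:2]),"yaw",np.arctan2(-d[0],d[1]))
    for q in b: print(" plane .149",np.round(plane(T,*ct(*q),.149),4))
for n,q in dict(FL=(55,385),BL=(33,88),BR=(457,40),FR=(487,335)).items(): print(n,np.round(plane(T,*ct(*q),.117),4))
for n,bx in (("topL",(166,218,203,232)),("topR",(212,212,248,228))):
    print(n,blob(T["frame"],bx,50))
for n,bx in (("sL",(290,198,316,232)),("sR",(272,166,294,200))):
    print(n,blob(S["frame"],bx,95))
E
```

```text
L [0.4775 0.3134 0.1314] 0.001
L [0.481  0.2278 0.1453] 0.0002
mid [0.4792 0.2706 0.1384] len 0.08571054925458417 yaw 0.0413405398034003
 plane .149 [0.475  0.3098 0.149 ]
 plane .149 [0.4805 0.2273 0.149 ]
R [0.4871 0.1782 0.1295] 0.0015
R [0.4923 0.0935 0.1422] 0.0014
mid [0.4897 0.1359 0.1359] len 0.08487346507824482 yaw 0.061093852704825334
 plane .149 [0.4853 0.1758 0.149 ]
 plane .149 [0.492  0.0929 0.149 ]
FL [0.4382 0.3302 0.117 ]
BL [0.6222 0.3464 0.117 ]
BR [0.6439 0.0823 0.117 ]
FR [0.4596 0.0695 0.117 ]
topL (array([184.24547804, 227.34883721]), 53, (np.int64(170), np.int64(225), np.int64(199), np.int64(230)))
topR (array([230.8699115 , 220.37964602]), 115, (np.int64(215), np.int64(217), np.int64(245), np.int64(225)))
sL (array([307.87078652, 224.56741573]), 20, (np.int64(306), np.int64(220), np.int64(309), np.int64(227)))
sR (array([280.62415459, 179.92560386]), 91, (np.int64(274), np.int64(171), np.int64(289), np.int64(195)))
```

```bash
cat > goal.py <<'E'
import sys, numpy as np
from scipy.spatial.transform import Rotation as R
from bench import manip
def goal(x,y,z,yaw=.08):
    s=manip.read_state(); q=s["tcp_rot"]; A=R.from_quat([q[1],q[2],q[3],q[0]])
    Y=np.array([np.cos(yaw),np.sin(yaw),0]);Z=np.array([0,0,-1.]);B=R.from_matrix(np.c_[np.cross(Y,Z),Y,Z])
    print("t",round(s["t"],2),"pos",np.round(s["ee_pos"],4),"F",np.round(s["contact_force"],1),"w",round(s["gripper_width"],4),"j",np.round(s["joint_positions"],2))
    print("slide",np.round(A.inv().apply(np.array([x,y,z])-s["ee_pos"])/.08,3),"rot",np.round((A.inv()*B).as_rotvec()/(np.pi/4),3))
if __name__=="__main__": goal(*map(float,sys.argv[1:]))
E
python3 goal.py .478 .2685 .22
```

```text
t 0.1 pos [0.1231 0.5101 0.2309] F [-0.  -0.6 -0.2] w 0.0853 j [ 1.18  0.26 -0.05  1.26  0.    1.42]
slide [-5.021 -1.895  0.137] rot [-1.000e-03  1.000e-03  1.597e+00]
```

```bash
python3 -m creep '{"slide":[[-0.5,-0.2,0],[-1,-0.4,0],[-1,-0.4,0]],"rot":[[0,0,0.15],[0,0,0.3],[0,0,0.4]],"gripper":[-1,-1,-1]}'; python3 goal.py .478 .2685 .22
```

```text
t: 0.4
ee_pos: [0.1961, 0.4584, 0.2311]
tcp_rot: [0.0, 0.276, 0.961, -0.0]
contact_force: [-0.3, 0.7, -0.6]
gripper_width: 0.0853
grasp_force: 0.0
t 0.4 pos [0.1961 0.4584 0.2311] F [-0.3  0.7 -0.6] w 0.0853 j [ 1.    0.22 -0.11  1.24 -0.    1.56]
slide [-4.245 -0.144  0.143] rot [-0.000e+00  1.000e-03  1.186e+00]
```

```bash
python3 -m creep '{"slide":[[-0.5,0,0],[-1,0,0]],"rot":[[0,0,0.15],[0,0,0.3]],"gripper":[-1,-1]}' >/dev/null; python3 -m creep '{"slide":[[-0.5,0.1,0],[-1,0.2,0]],"rot":[[0,0,0.15],[0,0,0.3]],"gripper":[-1,-1]}'; python3 goal.py .478 .2685 .22
```

```text
t: 0.8
ee_pos: [0.3305, 0.3721, 0.2311]
tcp_rot: [-0.0, 0.491, 0.871, -0.0]
contact_force: [0.5, 0.8, -0.9]
gripper_width: 0.0856
grasp_force: 0.0
t 0.8 pos [0.3305 0.3721 0.2311] F [ 0.5  0.8 -0.9] w 0.0856 j [ 0.68  0.22 -0.11  1.24 -0.    1.71]
slide [-2.063  0.908  0.139] rot [-0.     0.     0.591]
```

```bash
python3 -m creep '{"slide":[[-0.5,0.22,0],[-1,0.44,0],[-1,0.44,0]],"rot":[[0,0,0.15],[0,0,0.35],[0,0,0.59]],"gripper":[-1,-1,-1]}' >/dev/null; python3 -m creep '{"slide":[[0,0,0]],"rot":[[0,0,0]],"gripper":[-1]}'; python3 goal.py .478 .2685 .20
```

```text
t: 1.2
ee_pos: [0.4018, 0.3226, 0.2309]
tcp_rot: [-0.0, 0.661, 0.75, -0.0]
contact_force: [-0.1, 1.3, 0.0]
gripper_width: 0.0854
grasp_force: 0.0
t 1.2 pos [0.4018 0.3226 0.2309] F [-0.1  1.3  0. ] w 0.0854 j [ 0.52  0.25 -0.07  1.25  0.    1.96]
slide [-0.79   0.86   0.385] rot [-0.001  0.     0.059]
```

```bash
python3 -m creep '{"slide":[[-0.4,0.43,0.19],[-0.79,0.86,0.385],[-0.79,0.86,0.385],[-0.79,0.86,0.385]],"rot":[[0,0,0.06],[0,0,0.06],[0,0,0.06],[0,0,0.06]],"gripper":[-1,-1,-0.3,-0.3]}'; python3 goal.py .478 .2685 .131; python3 - <<'E'
from bench import vision
import cv2, numpy as np
a=vision.capture("side")["frame"][140:280,215:365];b=vision.capture("top")["frame"][150:270,140:270]
a=cv2.resize(a,(400,373),interpolation=2);b=cv2.resize(b,(400,373),interpolation=2)
cv2.imwrite("pics/a1.png",np.hstack([a,cv2.convertScaleAbs(b,alpha=1.6)]))
E
```

```text
t: 1.6
ee_pos: [0.4772, 0.2696, 0.1999]
tcp_rot: [-0.0, 0.676, 0.737, -0.001]
contact_force: [-0.2, 0.5, 1.1]
gripper_width: 0.0595
grasp_force: 0.0
t 1.6 pos [0.4772 0.2696 0.1999] F [-0.2  0.5  1.1] w 0.0595 j [ 0.37  0.31 -0.06  1.2   0.    1.85]
slide [-0.015  0.01   0.862] rot [-0.002  0.     0.009]
```

View pics/a1.png

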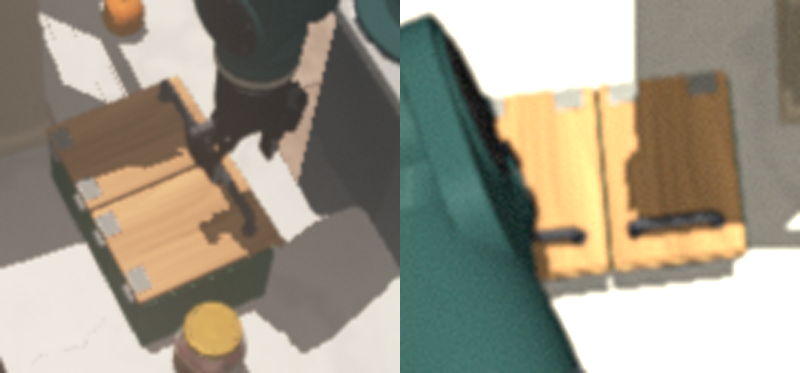

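The gripper stands above the left handle: its fingertips straddle the bar at about (210,150) and (270,140) in the side crop, and nothing is touching. Lowering.

```bash
python3 -m creep '{"slide":[[-0.01,0.01,0.2],[-0.01,0.01,0.4],[-0.01,0.01,0.6],[-0.01,0.01,0.7],[-0.01,0.01,0.8],[-0.01,0.01,0.85],[-0.01,0.01,0.85]],"rot":[[0,0,0],[0,0,0],[0,0,0],[0,0,0],[0,0,0],[0,0,0],[0,0,0]],"gripper":[-0.3,-0.3,-0.3,-0.3,-0.3,-0.3,-0.3]}'; python3 goal.py .478 .2685 .131
```

```text
t: 2.4
ee_pos: [0.4783, 0.2691, 0.1324]
tcp_rot: [-0.0, 0.677, 0.736, -0.0]
contact_force: [-0.2, -0.5, 0.4]
gripper_width: 0.0556
grasp_force: 0.0
t 2.4 pos [0.4783 0.2691 0.1324] F [-0.2 -0.5  0.4] w 0.0556 j [ 0.36  0.35 -0.19  1.03  0.    1.85]
slide [-0.008 -0.004  0.018] rot [-0.     0.     0.006]
```

Free, no contact. Closing.

```bash
python3 -m creep '{"slide":[[0,0,0],[0,0,0],[0,0,0],[0,0,0],[0,0,0],[0,0,0],[0,0,0],[0,0,0],[0,0,0],[0,0,0]],"rot":[[0,0,0],[0,0,0],[0,0,0],[0,0,0],[0,0,0],[0,0,0],[0,0,0],[0,0,0],[0,0,0],[0,0,0]],"gripper":[0,0.2,0.4,0.5,0.6,0.7,0.8,1,1,1]}'
```

```text
t: 3.4
ee_pos: [0.48, 0.2691, 0.1329]
tcp_rot: [0.001, 0.677, 0.736, 0.001]
contact_force: [7.3, 0.4, -1.6]
gripper_width: 0.0101
grasp_force: 58.3
```

```bash
python3 -m creep '{"slide":[[0,0.015,-0.02],[0,0.03,-0.04],[0,0.03,-0.04],[0,0.03,-0.04]],"rot":[[0,0,0],[0,0,0],[0,0,0],[0,0,0]],"gripper":[1,1,1,1]}';python3 -m creep '{"slide":[[0,0,-0.02],[0,0,-0.04],[0,0,-0.04],[0,0,-0.04]],"rot":[[0,0,0],[0,0,0],[0,0,0],[0,0,0]],"gripper":[1,1,1,1]}'
```

```text
t: 3.8
ee_pos: [0.4806, 0.2691, 0.1355]
tcp_rot: [-0.0, 0.677, 0.736, -0.0]
contact_force: [-1.3, 1.1, -2.4]
gripper_width: 0.0102
grasp_force: 58.4
t: 4.2
ee_pos: [0.481, 0.2691, 0.1389]
tcp_rot: [0.0, 0.677, 0.736, 0.0]
contact_force: [1.5, 0.5, -5.2]
gripper_width: 0.0103
grasp_force: 58.3
```

```bash
python3 -m creep '{"slide":[[0,0,-0.02],[0,0,-0.04],[0,0,-0.04],[0,0,-0.04]],"rot":[[0,0,0],[0,0,0],[0,0,0],[0,0,0]],"gripper":[1,1,1,1]}'
```

```text
t: 4.6
ee_pos: [0.4814, 0.2692, 0.1423]
tcp_rot: [0.0, 0.677, 0.736, 0.0]
contact_force: [4.9, 0.3, -5.6]
gripper_width: 0.0097
grasp_force: 58.3
```

```bash
python3 -m creep '{"slide":[[0,0.01,-0.02],[0,0.02,-0.04],[0,0.02,-0.04],[0,0.02,-0.04],[0,0.02,-0.04]],"rot":[[0,0,0],[0,0,0],[0,0,0],[0,0,0],[0,0,0]],"gripper":[1,1,1,1,1]}'; python3 - <<'E'
from bench import vision
import cv2, numpy as np
a=vision.capture("side")["frame"][150:270,215:345];b=vision.capture("top")["frame"][150:270,140:270]
a=cv2.resize(a,(400,373),interpolation=2);b=cv2.resize(b,(400,373),interpolation=2)
cv2.imwrite("pics/a2.png",np.hstack([a,cv2.convertScaleAbs(b,alpha=1.6)]))
E
```

```text
t: 5.1
ee_pos: [0.4827, 0.2693, 0.1453]
tcp_rot: [0.0, 0.677, 0.736, 0.0]
contact_force: [6.0, 0.3, -6.7]
gripper_width: 0.0102
grasp_force: 58.3
```

View pics/a2.png

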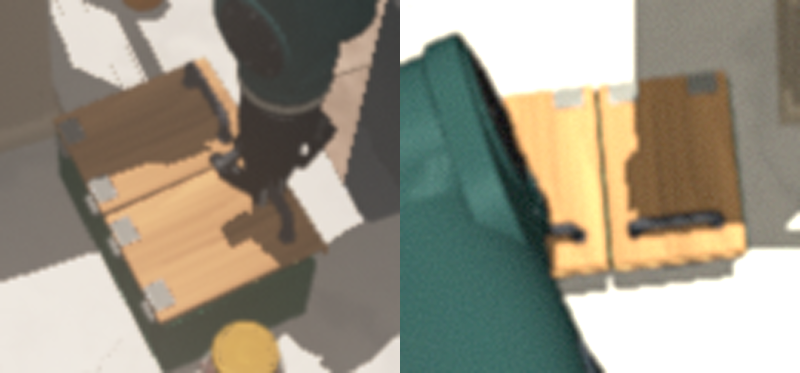

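The left lid's front corner is at about (325,245) in the side crop, slightly higher than before. The force is levelling off near 6 N with a growing push in +x, which suggests the lid is lifting. I'll pull 3 mm more to be sure.

```bash
python3 -m creep '{"slide":[[0,0.015,-0.02],[0,0.03,-0.04],[0,0.03,-0.04],[0,0.03,-0.04],[0,0.03,-0.04]],"rot":[[0,0,0],[0,0,0],[0,0,0],[0,0,0],[0,0,0]],"gripper":[1,1,1,1,1]}'
```

```text
t: 5.7
ee_pos: [0.4847, 0.2694, 0.1484]
tcp_rot: [-0.0, 0.677, 0.736, -0.0]
contact_force: [1.2, 0.2, -5.9]
gripper_width: 0.0102
grasp_force: 58.5
```

The force stayed near 6 N, so the left lid lifts and is not caught. I'll lower it gently and then press it in steps.

```bash
python3 -m creep '{"slide":[[0,-0.01,0.03],[0,-0.02,0.06],[0,-0.03,0.09],[0,-0.04,0.12],[0,-0.05,0.15],[0,-0.055,0.18],[0,-0.055,0.2],[0,-0.055,0.2],[0,-0.055,0.2]],"rot":[[0,0,0],[0,0,0],[0,0,0],[0,0,0],[0,0,0],[0,0,0],[0,0,0],[0,0,0],[0,0,0]],"gripper":[1,1,1,1,1,1,1,1,1]}'; python3 -m creep '{"slide":[[0,-0.005,0.02],[0,-0.01,0.03],[0,-0.01,0.03],[0,-0.01,0.03]],"rot":[[0,0,0],[0,0,0],[0,0,0],[0,0,0]],"gripper":[1,1,1,1]}'
```

```text
t: 6.6
ee_pos: [0.4803, 0.2691, 0.1326]
tcp_rot: [-0.0, 0.677, 0.736, -0.0]
contact_force: [-2.7, -0.4, 1.7]
gripper_width: 0.0104
grasp_force: 59.3
t: 7.0
ee_pos: [0.4794, 0.269, 0.1303]
tcp_rot: [-0.0, 0.677, 0.736, -0.0]
contact_force: [-4.8, -1.5, 4.5]
gripper_width: 0.0101
grasp_force: 59.6
```

```bash
python3 -m creep '{"slide":[[0,-0.005,0.01],[0,-0.01,0.02],[0,-0.01,0.02],[0,-0.01,0.02]],"rot":[[0,0,0],[0,0,0],[0,0,0],[0,0,0]],"gripper":[1,1,1,1]}'
```

```text
t: 7.4
ee_pos: [0.4778, 0.2688, 0.1279]
tcp_rot: [-0.001, 0.677, 0.736, -0.001]
contact_force: [-8.1, 0.7, -1.3]
gripper_width: 0.0095
grasp_force: 59.1
```

```bash
python3 -m creep '{"slide":[[0,-0.015,0.01],[0,-0.03,0.03],[0,-0.03,0.03],[0,-0.03,0.03]],"rot":[[0,0,0],[0,0,0],[0,0,0],[0,0,0]],"gripper":[1,1,1,1]}'
```

```text
t: 7.8
ee_pos: [0.4772, 0.2688, 0.1263]
tcp_rot: [0.0, 0.677, 0.736, 0.001]
contact_force: [4.2, -1.0, -1.8]
gripper_width: 0.0102
grasp_force: 59.2
```

```bash
python3 -m creep '{"slide":[[0,0,0.01],[0,0,0.025],[0,0,0.025],[0,0,0.025]],"rot":[[0,0,0],[0,0,0],[0,0,0],[0,0,0]],"gripper":[1,1,1,1]}'
```

```text
t: 8.2
ee_pos: [0.4769, 0.2688, 0.1243]
tcp_rot: [0.0, 0.677, 0.736, 0.0]
contact_force: [5.1, -0.6, -0.2]
gripper_width: 0.0102
grasp_force: 59.4
```

```bash
python3 -m creep '{"slide":[[0,0.01,0.01],[0,0.015,0.03],[0,0.015,0.03],[0,0.015,0.03]],"rot":[[0,0,0],[0,0,0],[0,0,0],[0,0,0]],"gripper":[1,1,1,1]}'
```

```text
t: 8.6
ee_pos: [0.4766, 0.2688, 0.1219]
tcp_rot: [-0.001, 0.677, 0.736, -0.001]
contact_force: [-5.9, -1.6, 10.6]
gripper_width: 0.0101
grasp_force: 60.4
```

```bash
python3 -m creep '{"slide":[[0,0,0.01],[0,0,0.025],[0,0,0.025],[0,0,0.025]],"rot":[[0,0,0],[0,0,0],[0,0,0],[0,0,0]],"gripper":[1,1,1,1]}'
```

```text
t: 9.0
ee_pos: [0.4762, 0.2688, 0.1202]
tcp_rot: [-0.001, 0.677, 0.736, -0.001]
contact_force: [-9.4, -2.1, 16.3]
gripper_width: 0.0099
grasp_force: 61.1
```

16 N against the seal, so the lid should be in. Tugging again.

```bash
python3 -m creep '{"slide":[[0,0,-0.03],[0,0,-0.06],[0,0,-0.09],[0,0,-0.12],[0,0,-0.12]],"rot":[[0,0,0],[0,0,0],[0,0,0],[0,0,0],[0,0,0]],"gripper":[1,1,1,1,1]}'; python3 -m creep '{"slide":[[0,0,-0.02],[0,0,-0.04],[0,0,-0.06],[0,0,-0.06]],"rot":[[0,0,0],[0,0,0],[0,0,0],[0,0,0]],"gripper":[1,1,1,1]}'
```

```text
t: 9.5
ee_pos: [0.4775, 0.2689, 0.1292]
tcp_rot: [-0.0, 0.677, 0.736, -0.0]
contact_force: [1.2, 0.0, -3.3]
gripper_width: 0.0102
grasp_force: 59.1
t: 9.9
ee_pos: [0.4776, 0.2689, 0.1341]
tcp_rot: [-0.0, 0.677, 0.736, -0.0]
contact_force: [1.7, 0.0, -6.6]
gripper_width: 0.0096
grasp_force: 58.8
```

```bash
python3 -m creep '{"slide":[[0,0,-0.02],[0,0,-0.04],[0,0,-0.05],[0,0,-0.05]],"rot":[[0,0,0],[0,0,0],[0,0,0],[0,0,0]],"gripper":[1,1,1,1]}'
```

```text
t: 10.3
ee_pos: [0.4777, 0.2689, 0.1381]
tcp_rot: [0.0, 0.677, 0.736, -0.0]
contact_force: [3.7, 0.7, -9.5]
gripper_width: 0.0101
grasp_force: 58.5
```

The slope is now 0.7 N/mm up to 9.5 N, with no arc in x: the lid is caught and the handle is about 13.5 mm out. Hold, then let it back in slowly.

```bash
python3 -m creep '{"slide":[[0,0,0],[0,0,0],[0,0,0],[0,0,0],[0,0,0],[0,0,0],[0,0,0]],"rot":[[0,0,0],[0,0,0],[0,0,0],[0,0,0],[0,0,0],[0,0,0],[0,0,0]],"gripper":[1,1,1,1,1,1,1]}'; python3 -m creep '{"slide":[[0,0,0.03],[0,0,0.06],[0,0,0.09],[0,0,0.12],[0,0,0.15],[0,0,0.17],[0,0,0.18],[0,0,0.18]],"rot":[[0,0,0],[0,0,0],[0,0,0],[0,0,0],[0,0,0],[0,0,0],[0,0,0],[0,0,0]],"gripper":[1,1,1,1,1,1,1,1]}'
```

```text
t: 11.0
ee_pos: [0.4777, 0.2689, 0.1381]
tcp_rot: [0.0, 0.677, 0.736, 0.0]
contact_force: [3.9, 0.1, -9.1]
gripper_width: 0.01
grasp_force: 58.5
t: 11.8
ee_pos: [0.4771, 0.2688, 0.1238]
tcp_rot: [-0.0, 0.677, 0.736, -0.0]
contact_force: [-4.7, -1.5, 5.4]
gripper_width: 0.01
grasp_force: 59.9
```

```bash
python3 -m creep '{"slide":[[0,0,0],[0,0,0],[0,0,0],[0,0,0],[0,0,0]],"rot":[[0,0,0],[0,0,0],[0,0,0],[0,0,0],[0,0,0]],"gripper":[0.6,0.2,-0.1,-0.3,-0.3]}'; python3 -m creep '{"slide":[[0,0,-0.1],[0,0,-0.3],[0,0,-0.6],[0,0,-0.96],[0,0,-0.96]],"rot":[[0,0,0],[0,0,0],[0,0,0],[0,0,0],[0,0,0]],"gripper":[-0.3,-0.3,-0.3,-0.3,-0.3]}'; python3 goal.py .489 .134 .20
```

```text
t: 12.3
ee_pos: [0.4778, 0.2689, 0.1237]
tcp_rot: [0.0, 0.677, 0.736, 0.0]
contact_force: [0.2, 1.1, 0.0]
gripper_width: 0.0556
grasp_force: 0.0
t: 12.8
ee_pos: [0.4791, 0.2694, 0.2043]
tcp_rot: [0.001, 0.677, 0.736, 0.002]
contact_force: [-0.4, -0.1, -0.6]
gripper_width: 0.0553
grasp_force: 0.0
t 12.8 pos [0.4791 0.2694 0.2043] F [-0.4 -0.1 -0.6] w 0.0553 j [ 0.36  0.31 -0.05  1.2   0.    1.85]
slide [-1.697 -0.018  0.051] rot [ 0.007 -0.002  0.005]
```

```bash
python3 -m creep '{"slide":[[-0.45,0,0],[-0.9,0,0],[-0.9,0,0]],"rot":[[0,0,0],[0,0,0],[0,0,0]],"gripper":[-0.3,-0.3,-0.3]}' >/dev/null; python3 -m creep '{"slide":[[-0.4,-0.02,0.05],[-0.8,-0.02,0.05],[-0.8,-0.02,0.05],[-0.8,-0.02,0.05]],"rot":[[0,0,0],[0,0,0],[0,0,0],[0,0,0]],"gripper":[-0.3,-0.3,-0.3,-0.3]}'; python3 goal.py .488 .134 .131
python3 - <<'E'
from bench import vision
import cv2, numpy as np
a=vision.capture("side")["frame"][140:270,205:345];b=vision.capture("top")["frame"][150:270,140:270]
a=cv2.resize(a,(400,373),interpolation=2);b=cv2.resize(b,(400,373),interpolation=2)
cv2.imwrite("pics/a3.png",np.hstack([a,cv2.convertScaleAbs(b,alpha=1.6)]))
E
```

```text
t: 13.5
ee_pos: [0.4876, 0.1332, 0.1966]
tcp_rot: [-0.0, 0.677, 0.736, 0.0]
contact_force: [-0.4, 0.5, 0.0]
gripper_width: 0.0554
grasp_force: 0.0
t 13.5 pos [0.4876 0.1332 0.1966] F [-0.4  0.5  0. ] w 0.0554 j [ 0.11  0.24 -0.17  1.16  0.    1.59]
slide [0.009 0.006 0.82 ] rot [ 0.    -0.     0.003]
```

View pics/a3.png

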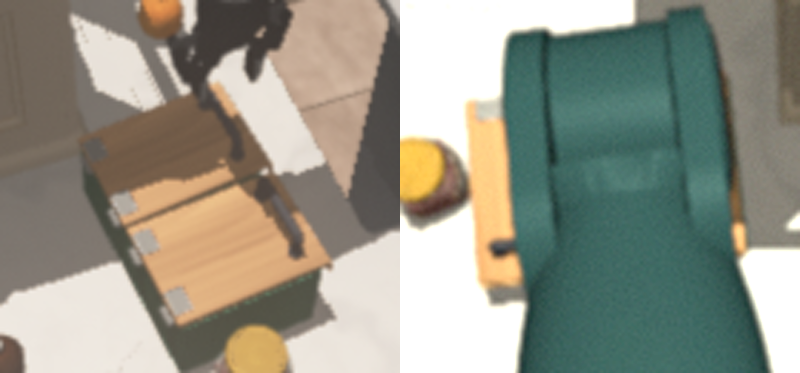

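The gripper stands over the right handle, which runs from (215,90) to (237,155) in the side crop. The left lid lies flat and the jar at (255,355) hasn't moved. Lowering and closing.

```bash
python3 -m creep '{"slide":[[0,0,0.2],[0,0,0.4],[0,0,0.6],[0,0,0.7],[0,0,0.8],[0,0,0.83],[0,0,0.83]],"rot":[[0,0,0],[0,0,0],[0,0,0],[0,0,0],[0,0,0],[0,0,0],[0,0,0]],"gripper":[-0.3,-0.3,-0.3,-0.3,-0.3,-0.3,-0.3]}'; python3 -m creep '{"slide":[[0,0,0],[0,0,0],[0,0,0],[0,0,0],[0,0,0],[0,0,0],[0,0,0],[0,0,0],[0,0,0],[0,0,0]],"rot":[[0,0,0],[0,0,0],[0,0,0],[0,0,0],[0,0,0],[0,0,0],[0,0,0],[0,0,0],[0,0,0],[0,0,0]],"gripper":[0,0.2,0.4,0.5,0.6,0.7,0.8,1,1,1]}'
```

```text
t: 14.3
ee_pos: [0.4875, 0.1334, 0.1301]
tcp_rot: [-0.0, 0.677, 0.736, -0.0]
contact_force: [-0.3, 0.3, 0.3]
gripper_width: 0.0555
grasp_force: 0.0
t: 15.3
ee_pos: [0.4909, 0.1335, 0.1312]
tcp_rot: [0.002, 0.677, 0.736, 0.003]
contact_force: [17.1, 1.1, -2.8]
gripper_width: 0.0102
grasp_force: 58.3
```

```bash
python3 -m creep '{"slide":[[0,0.025,0],[0,0.05,0],[0,0.05,0]],"rot":[[0,0,0],[0,0,0],[0,0,0]],"gripper":[1,1,1]}'; python3 -m creep '{"slide":[[0,0,-0.02],[0,0,-0.04],[0,0,-0.06],[0,0,-0.075],[0,0,-0.075]],"rot":[[0,0,0],[0,0,0],[0,0,0],[0,0,0],[0,0,0]],"gripper":[1,1,1,1,1]}'
```

```text
t: 15.6
ee_pos: [0.4913, 0.1335, 0.1301]
tcp_rot: [-0.0, 0.677, 0.736, -0.0]
contact_force: [-0.9, -1.2, 2.8]
gripper_width: 0.0102
grasp_force: 59.1
t: 16.1
ee_pos: [0.4918, 0.1335, 0.1362]
tcp_rot: [0.0, 0.677, 0.736, 0.0]
contact_force: [4.7, -0.3, -4.5]
gripper_width: 0.0103
grasp_force: 58.4
```

```bash
python3 -m creep '{"slide":[[0,0,-0.02],[0,0,-0.04],[0,0,-0.05],[0,0,-0.05]],"rot":[[0,0,0],[0,0,0],[0,0,0],[0,0,0]],"gripper":[1,1,1,1]}'
```

```text
t: 16.5
ee_pos: [0.492, 0.1336, 0.1401]
tcp_rot: [0.0, 0.677, 0.736, 0.0]
contact_force: [7.6, 0.3, -7.1]
gripper_width: 0.0102
grasp_force: 58.3
```

```bash
python3 -m creep '{"slide":[[0,0.02,-0.02],[0,0.02,-0.03],[0,0.02,-0.03],[0,0.02,-0.03]],"rot":[[0,0,0],[0,0,0],[0,0,0],[0,0,0]],"gripper":[1,1,1,1]}'
```

```text
t: 16.9
ee_pos: [0.4933, 0.1337, 0.1423]
tcp_rot: [0.0, 0.677, 0.736, 0.0]
contact_force: [7.4, 0.2, -7.4]
gripper_width: 0.0104
grasp_force: 58.4
```

```bash
python3 -m creep '{"slide":[[0,0,-0.02],[0,0,-0.03],[0,0,-0.03],[0,0,-0.03]],"rot":[[0,0,0],[0,0,0],[0,0,0],[0,0,0]],"gripper":[1,1,1,1]}'
```

```text
t: 17.3
ee_pos: [0.4936, 0.1337, 0.1447]
tcp_rot: [0.0, 0.677, 0.736, 0.0]
contact_force: [7.5, 1.5, -7.7]
gripper_width: 0.0101
grasp_force: 58.3
```

```bash
python3 -m creep '{"slide":[[0,0.02,-0.02],[0,0.03,-0.04],[0,0.03,-0.04],[0,0.03,-0.04]],"rot":[[0,0,0],[0,0,0],[0,0,0],[0,0,0]],"gripper":[1,1,1,1]}'
```

```text
t: 17.7
ee_pos: [0.4955, 0.1339, 0.1477]
tcp_rot: [-0.0, 0.677, 0.736, -0.0]
contact_force: [6.4, 0.5, -8.6]
gripper_width: 0.0105
grasp_force: 58.4
```

The right lid lifts too: the force levels off and the bar follows the hinge's arc. Same cure.

```bash
python3 -m creep '{"slide":[[0,-0.01,0.03],[0,-0.02,0.06],[0,-0.03,0.09],[0,-0.04,0.12],[0,-0.045,0.15],[0,-0.05,0.18],[0,-0.05,0.21],[0,-0.05,0.22],[0,-0.05,0.22]],"rot":[[0,0,0],[0,0,0],[0,0,0],[0,0,0],[0,0,0],[0,0,0],[0,0,0],[0,0,0],[0,0,0]],"gripper":[1,1,1,1,1,1,1,1,1]}'; python3 -m creep '{"slide":[[0,-0.01,0.02],[0,-0.015,0.03],[0,-0.015,0.03],[0,-0.015,0.03]],"rot":[[0,0,0],[0,0,0],[0,0,0],[0,0,0]],"gripper":[1,1,1,1]}'
```

```text
t: 18.6
ee_pos: [0.4914, 0.1335, 0.1305]
tcp_rot: [-0.0, 0.677, 0.736, -0.0]
contact_force: [2.1, -0.6, -0.2]
gripper_width: 0.0106
grasp_force: 59.2
t: 19.0
ee_pos: [0.4904, 0.1334, 0.1282]
tcp_rot: [0.0, 0.677, 0.736, 0.0]
contact_force: [3.7, -1.2, 1.4]
gripper_width: 0.0104
grasp_force: 59.3
```

```bash
python3 -m creep '{"slide":[[0,-0.01,0.02],[0,-0.02,0.04],[0,-0.02,0.04],[0,-0.02,0.04]],"rot":[[0,0,0],[0,0,0],[0,0,0],[0,0,0]],"gripper":[1,1,1,1]}'
```

```text
t: 19.4
ee_pos: [0.4884, 0.1333, 0.1247]
tcp_rot: [-0.0, 0.677, 0.736, -0.0]
contact_force: [2.1, -1.1, -2.3]
gripper_width: 0.0104
grasp_force: 59.2
```

Snapped in, it seems. Pressing on to about 15 N.

```bash
python3 -m creep '{"slide":[[0,-0.01,0.02],[0,-0.01,0.04],[0,-0.01,0.04],[0,-0.01,0.04]],"rot":[[0,0,0],[0,0,0],[0,0,0],[0,0,0]],"gripper":[1,1,1,1]}'; python3 -m creep '{"slide":[[0,0,0.015],[0,0,0.03],[0,0,0.03],[0,0,0.03]],"rot":[[0,0,0],[0,0,0],[0,0,0],[0,0,0]],"gripper":[1,1,1,1]}'
```

```text
t: 19.8
ee_pos: [0.4881, 0.1333, 0.1219]
tcp_rot: [0.0, 0.677, 0.736, 0.0]
contact_force: [3.9, -1.1, 0.9]
gripper_width: 0.0105
grasp_force: 59.5
t: 20.2
ee_pos: [0.4876, 0.1333, 0.1196]
tcp_rot: [0.0, 0.677, 0.736, 0.0]
contact_force: [-0.1, -1.2, 9.5]
gripper_width: 0.0104
grasp_force: 60.3
```

```bash
python3 -m creep '{"slide":[[0,0,0.015],[0,0,0.025],[0,0,0.025],[0,0,0.025]],"rot":[[0,0,0],[0,0,0],[0,0,0],[0,0,0]],"gripper":[1,1,1,1]}'
```

```text
t: 20.6
ee_pos: [0.4873, 0.1332, 0.1179]
tcp_rot: [-0.0, 0.677, 0.736, -0.0]
contact_force: [-3.5, -1.9, 15.2]
gripper_width: 0.0102
grasp_force: 60.9
```

```bash
python3 -m creep '{"slide":[[0,0,-0.03],[0,0,-0.06],[0,0,-0.09],[0,0,-0.12],[0,0,-0.12]],"rot":[[0,0,0],[0,0,0],[0,0,0],[0,0,0],[0,0,0]],"gripper":[1,1,1,1,1]}'; python3 -m creep '{"slide":[[0,0,-0.02],[0,0,-0.04],[0,0,-0.06],[0,0,-0.06]],"rot":[[0,0,0],[0,0,0],[0,0,0],[0,0,0]],"gripper":[1,1,1,1]}'
```

```text
t: 21.1
ee_pos: [0.4884, 0.1333, 0.1269]
tcp_rot: [0.0, 0.677, 0.736, 0.0]
contact_force: [7.6, 0.0, -4.2]
gripper_width: 0.0101
grasp_force: 59.1
t: 21.5
ee_pos: [0.4886, 0.1333, 0.1316]
tcp_rot: [0.0, 0.677, 0.736, 0.0]
contact_force: [9.7, 0.2, -6.8]
gripper_width: 0.0099
grasp_force: 58.9
```

```bash
python3 -m creep '{"slide":[[0,0,-0.02],[0,0,-0.04],[0,0,-0.045],[0,0,-0.045]],"rot":[[0,0,0],[0,0,0],[0,0,0],[0,0,0]],"gripper":[1,1,1,1]}'
```

```text
t: 21.9
ee_pos: [0.4886, 0.1333, 0.135]
tcp_rot: [0.0, 0.677, 0.736, 0.0]
contact_force: [11.0, 0.5, -8.1]
gripper_width: 0.0099
grasp_force: 58.7
```

```bash
python3 -m creep '{"slide":[[0,0.02,-0.005],[0,0.03,-0.01],[0,0.03,-0.01],[0,0.03,-0.01],[0,0.03,-0.01]],"rot":[[0,0,0],[0,0,0],[0,0,0],[0,0,0],[0,0,0]],"gripper":[1,1,1,1,1]}'
```

```text
t: 22.4
ee_pos: [0.4891, 0.1334, 0.1356]
tcp_rot: [-0.001, 0.677, 0.736, -0.001]
contact_force: [-6.1, -1.4, -8.4]
gripper_width: 0.0103
grasp_force: 58.9
```

x stays at 0.489, where the resting lid sat at 0.4914, so the lid is down and caught. I'll pull 1 mm more and hold.

```bash
python3 -m creep '{"slide":[[0,-0.01,-0.01],[0,-0.01,-0.015],[0,-0.01,-0.015],[0,-0.01,-0.015],[0,-0.01,-0.015],[0,-0.01,-0.015],[0,-0.01,-0.015],[0,-0.01,-0.015],[0,-0.01,-0.015]],"rot":[[0,0,0],[0,0,0],[0,0,0],[0,0,0],[0,0,0],[0,0,0],[0,0,0],[0,0,0],[0,0,0]],"gripper":[1,1,1,1,1,1,1,1,1]}'
```

```text
t: 23.3
ee_pos: [0.4893, 0.1334, 0.1372]
tcp_rot: [-0.0, 0.677, 0.736, -0.0]
contact_force: [-5.0, -1.1, -10.2]
gripper_width: 0.0101
grasp_force: 58.8
```

```bash
python3 - <<'E'
from bench import vision
import cv2, numpy as np
a=vision.capture("side")["frame"][140:270,205:345]
cv2.imwrite("pics/a4.png",cv2.resize(a,(640,594),interpolation=2))
E
```

```text
(no output)
```

View pics/a4.png

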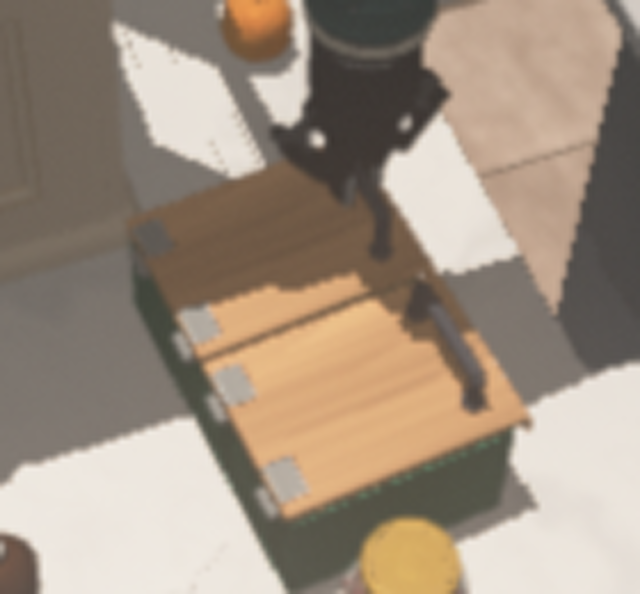

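The right lid lies flush with the left along the seam from (205,355) to (420,280), while its handle is up at 10 N. Caught. Now to let the handle back in slowly, open and withdraw.

```bash
python3 -m creep '{"slide":[[0,0,0.03],[0,0,0.06],[0,0,0.09],[0,0,0.12],[0,0,0.15],[0,0,0.17],[0,0,0.19],[0,0,0.2],[0,0,0.2]],"rot":[[0,0,0],[0,0,0],[0,0,0],[0,0,0],[0,0,0],[0,0,0],[0,0,0],[0,0,0],[0,0,0]],"gripper":[1,1,1,1,1,1,1,1,1]}'
```

```text
t: 24.25
ee_pos: [0.4885, 0.1333, 0.1218]
tcp_rot: [-0.0, 0.677, 0.736, -0.0]
contact_force: [-13.2, -3.2, 5.1]
gripper_width: 0.0102
grasp_force: 60.4
```

```bash
python3 -m creep '{"slide":[[0,-0.02,0],[0,-0.02,0],[0,-0.02,0],[0,-0.02,0],[0,-0.02,0],[0,-0.02,0]],"rot":[[0,0,0],[0,0,0],[0,0,0],[0,0,0],[0,0,0],[0,0,0]],"gripper":[1,0.6,0.2,-0.1,-0.3,-0.3]}'; python3 -m creep '{"slide":[[0,0,-0.1],[0,0,-0.3],[0,0,-0.6],[0,0,-1],[0,0,-1]],"rot":[[0,0,0],[0,0,0],[0,0,0],[0,0,0],[0,0,0]],"gripper":[-0.3,-0.3,-0.3,-0.3,-0.3]}'; python3 -m creep '{"slide":[[0,-0.3,-0.3],[0,-0.6,-0.6],[0,-0.9,-0.6],[0,-0.9,-0.6],[0,-0.9,-0.6]],"rot":[[0,0,0],[0,0,0],[0,0,0],[0,0,0],[0,0,0]],"gripper":[-0.3,-0.3,-0.3,-0.3,-0.3]}'
python3 - <<'E'
from bench import vision
import cv2, numpy as np
a=vision.capture("side")["frame"][110:290,205:345]
cv2.imwrite("pics/a5.png",cv2.resize(a,(460,591),interpolation=2))
E
```

```text
t: 24.85
ee_pos: [0.4881, 0.1333, 0.1213]
tcp_rot: [0.0, 0.677, 0.736, 0.0]
contact_force: [0.6, -1.4, 0.2]
gripper_width: 0.0553
grasp_force: 0.0
t: 25.35
ee_pos: [0.4895, 0.1335, 0.2052]
tcp_rot: [0.002, 0.677, 0.736, 0.002]
contact_force: [-0.7, 0.1, -0.7]
gripper_width: 0.0555
grasp_force: 0.0
t: 25.85
ee_pos: [0.4161, 0.1273, 0.2494]
tcp_rot: [0.0, 0.677, 0.736, 0.0]
contact_force: [0.2, -0.1, -0.6]
gripper_width: 0.0555
grasp_force: 0.0
```

View pics/a5.png

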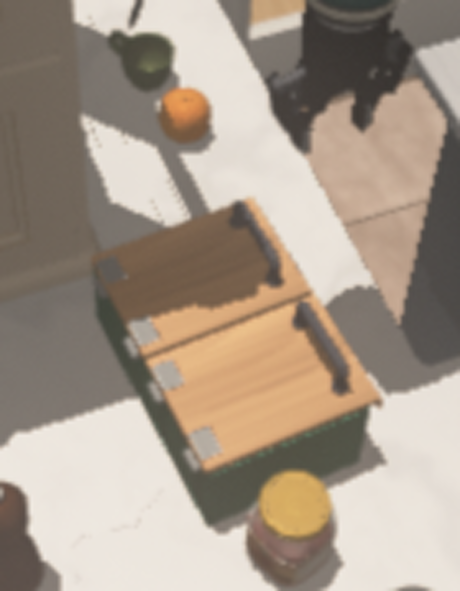

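Both lids lie flush, with the handles down at (257,243) and (322,345). The jar, mandarin and mug are where they stood, and the gripper is clear. Handing in.

```bash
python3 -c "
from bench import ticket
print(ticket.sign_off())"
```

```text
the job is handed in; nothing more can be done
None
```

Neither lid was caught at first; I lowered each one, pressed it in and tugged it again, and both then held about 10 N, left first, so the job is handed in with both handles back in and the jar, mandarin and mug where they stood (no verdict came back).

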